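# Sweep mounted specimens through the gate into the magazine slot

### The arm

A 7-joint arm with a two-finger parallel gripper is mounted at the origin on a cart in front of the work surface, level with it; the furniture and walls round the work are solid. World frame = base frame: x ahead of the robot, y to its left, z up, the work surface at z = 0. Lengths are in m, angles in rad, forces in N, time in s.
With the tool pointing down it reaches from about 0.425 to 0.95 m from the base axis. Payload 16.7 kg.
Tool frame: the origin (TCP) lies on the mounting face of the last link; the fingertips stand 199 mm ahead of it and the grasp point (between the pads) lies 180 mm ahead of it; z points along the fingers, y is the line along which they close (so a half turn about z gives the same grasp; the last joint's range is limited). The gripper opens to 94 mm and grips with 3 to 60 N. Pads are 16 mm wide; open, the fingers measure 119 mm over their backs; the gripper's body (75 mm by 177 mm) begins 78 mm behind the grasp point.
Start: joints at [1.006, 0.426, 0.074, 1.606, -0.034, 1.111, -0.067], TCP at [0.272, -0.618, 0.405] pointing down, gripper open.
Joint ranges: [-2.85, 2.85], [-0.5, 2.14], [-1.23, 1.37], [0.21, 2.46], [-1.02, 4.16], [0.16, 2.05], [-2.73, 2.73]. Speed limits (rad/s): [1.89, 1.89, 2.39, 2.39, 3.01, 3.01, 3.01].

### API

Orientations are given as a rotation vector (axis times angle).
In Python, from plant import arm gives the robot as it stands.
- The arm moves only by the tool play_rows, never from a script. Its argument "plan" is a list that holds one entry, the list of rows, each a list of 5 numbers: the shift along the tool's x, y, z in units of 30 mm (1.0 is 30 mm), then the turn about the tool's z in units of 8 degrees (1.0 is 8 degrees), then the finger opening in mm, from 0 to 94. In form: [[[x, y, z, roll, claw], ...]]. A call has 1 to 12 rows; each row shifts and turns the commanded pose from where the row before left it, along the tool's axes as they then stand; what a row does not reach is not made up. A row lasts 1/10 s, in which the tool goes at most 50 mm and 8.59 degrees, less where a joint would pass 70% of its speed; a pose out of reach is approached as far as the arm can. A call is refused whole if a number of a shift passes 1 or a number of a turn 1, either way. A call with a gripper value outside its range is refused whole. The fingers move at their own pace and stop on an object; "squeeze" is the grip in N (left out, the last holds). Time passes only in rows, so rows that do not move let the fingers close. It gives the time, the measured TCP pose, the force, the opening and the grip force at its end, in the units of the state.
- arm.sense(): the state, without advancing time (a new reading comes with each control period).
- arm.snapshot(name): name is "scene" or "side" or "wrist"; returns a dict with "frame" (384x512x3 uint8, blue, green, red), "K" (3x3 intrinsics, pixels), "R" (3x3) and "t" (3): a world point X has camera coordinates R X + t; the wrist camera has in their place "T_tool_cam" (4x4, takes a point from camera to tool coordinates, whose origin is the TCP and whose axes are the flange's). Camera axes: x right, y down, z forward; pixel columns grow to the right and rows downward; lengths in m; the calibration is good to about 2 mm. A picture is of the moment at which its call begins: read the wrist's pose just before it. There is no depth.
- arm.finish_job(): hands the job in; it is judged then, once.
Trained networks look in the newest picture that a camera, given by its name, has taken for a name from the list of things; names that differ only in an ending like _2 or _b are one class to them, and where a whole thing is asked for, a point or a joint stands for the part that bears it (a point fixed in the world has none). Each returns a list of dicts, best first, with "p" (0 to 1); they miss things now and then, are a little off and sometimes report something else, mostly with a low value. They report only what shows in the picture. A call takes as long as a camera call. They do not tell look-alikes from the thing itself.
- arm.trace(camera, target): "mask" (384x512 bool, what is visible of it) and "box" ([left, top, width, height] in pixels, round what is visible of it).
The state is a dict: "time_s": time; "q": joint angles; "qd": joint speeds; "joint_torque": joint torques, N m; "ee_pos": TCP position; "ee_rot": TCP orientation; "wrist_force": force on the tool from outside, world axes, zero at the start; "torque": the same for the moment, N m; "gripper_width": finger opening in m; "gripper_force": force on a finger pad.
Only numpy, scipy, OpenCV 4.12 (cv2) and the standard library are available. Lean on these libraries where they do the work, as an engineer would, in place of code of your own. Each camera call takes 0.05 s, during which the arm holds its last target. There are 200 camera calls.

### The job

Three round specimen discs lie loose in the wide part of the flat loading tray. With the fingertips, sweep them along the tray floor one at a time through the narrow gate into the slot, in any order, until all three are wholly inside the slot in single file. Only push them: do not lift or tip a disc, and leave the bottle, vial, tape roll and tweezers beside the tray where they are.

Things in the scene. Friction and masses are not known exactly. Their poses are not given: they have to be found in the camera images.
- tray: flat metal loading tray, fixed, 360 mm long (y), 122 mm wide (72 at the slot), turned by some degrees. Its floor is 6 mm above the worktop; steel rails 6 mm thick stand 8 mm above the floor, so a disc stands 12 mm higher than the rails. Origin: centre of its underside, z up, +y towards the slot. Wide part: y -173 to +2 mm, 110 mm wide inside; then the rails converge to the gate at y +62 mm; then the slot.
- gate (a point): centre of the gate, the 34 mm wide opening where the converging rails end and the slot begins, at the height of the tray floor. Axes as the tray's: +y leads into the slot, x across it. The slot is straight, 34 mm wide inside and 110 mm long.
- slot_end (a point): middle of the inner face of the slot's closed end, at the height of the tray floor, 110 mm beyond the gate along +y; the end stop stands 20 mm above the floor. The slot is 20 mm longer than three discs in a row.
- specimen_a: round mounted specimen: upright solid disc of black resin, 30 mm diameter, 20 mm tall, with a bright 19 mm metal spot in its top face, about 60 g; slides on the tray floor. Origin: centre of its underside; z axis up. The three are alike.
- specimen_b: round mounted specimen: upright solid disc of black resin, 30 mm diameter, 20 mm tall, with a bright 19 mm metal spot in its top face, about 60 g; slides on the tray floor. Origin: centre of its underside; z axis up. The three are alike.
- specimen_c: round mounted specimen: upright solid disc of black resin, 30 mm diameter, 20 mm tall, with a bright 19 mm metal spot in its top face, about 60 g; slides on the tray floor. Origin: centre of its underside; z axis up. The three are alike.
- bottle: bystander: small white reagent bottle with a screw cap, 45 mm diameter, 80 mm tall, standing beside the slot on its +x side. Origin: centre of its underside.
- tape: bystander: roll of masking tape lying flat, 66 mm diameter, 19 mm high, beside the slot on its -x side. Origin: centre of its underside.
- vial: bystander: small glass vial with a black cap, 15 mm diameter, 46 mm tall, standing beside the wide part on its +x side. Origin: centre of its underside.
- tweezers: bystander: steel tweezers lying flat, 11 by 122 by 10 mm, along the wide part on its -x side, long axis its own y. Origin: centre of its underside.
There are look-alikes about, which are no part of the job. Leave any red look-alike of the specimen_b alone. What is shaped like the specimen_c but purple is not meant.

How it is judged:
By the outcome, as a careful person would: the job done as asked, in the order asked, and still so for the second after the job is handed in, with the robot touching nothing.
It also fails if it takes over 72 s, if anything falls off the work surface, if the arm or the gripper's body presses on something with over 40 N, if the wrist force passes 120 N, or if a joint passes its speed limit or range.

## Working session

There is one attempt and no reset: what is moved stays moved. The work goes in short steps, Python scripts to look and compute and a tool call to move; the robot and the scene stay as the last step left them, time stands still between calls to the robot, and variables do not carry over. Pictures are saved under pics/ and viewed, at most 10 in all, crops included, and the job is handed in when it is done.

Besides the shell and the picture viewer there is one more tool, called after "Emit:" in YAML: its name, and indented under it one key for each argument. play_rows: Moves the arm, as the interface text tells. Its arguments: {"type":"object","properties":{"plan":{"type":"array","items":{"type":"array","items":{"type":"array","items":{"type":"number"}}}},"squeeze":{"type":"number"}},"required":["plan"]}

```bash
ls; mkdir -p pics; python3 - <<'E'
from plant import arm
import cv2,numpy as np
s=arm.sense();print(s['time_s'],s['ee_pos'],s['ee_rot'],s['gripper_width'])
ims=[]
for n in("scene","side"):
    d=arm.snapshot(n);ims.append(d['frame']);cv2.imwrite(f'pics/{n}0.png',d['frame'])
    print(n,d['K'].tolist(),d['R'].tolist(),d['t'].tolist())
    for t in("specimen_a","tray","bottle","vial","tape","tweezers"):
        print(t,[(round(r['p'],2),r['box']) for r in arm.trace(n,t)])
cv2.imwrite('pics/both0.png',cv2.resize(np.vstack(ims),(400*1,600)))
E
```

```text
pics
0.0 [ 0.27195262 -0.61759049  0.40396687] [-3.07306450e+00 -6.46602852e-01  5.75720838e-04] 0.09381190683420171
scene [[373.04664807681576, 0.0, 253.16310609238184], [0.0, 373.04664807681576, 190.72645268696584], [0.0, 0.0, 1.0]] [[0.56176155557032, -0.8271359801794873, 0.016432436694932197], [-0.5763136559478703, -0.40550779042856294, -0.7095251946687616], [0.5935372984499071, 0.38911373940566935, -0.7044884478502985]] [-0.2813702736518155, 0.2975593533443873, 0.6074133572357314]
specimen_a [(0.71, [356.8, 214.5, 13.2, 16.1]), (0.62, [259.8, 182.6, 14.1, 15.3]), (0.6, [356.2, 248.5, 18.2, 15.8]), (0.51, [314.5, 199.4, 15.9, 16.0]), (0.43, [283.6, 195.2, 10.8, 16.7])]
tray [(0.9, [188.4, 170.6, 149.9, 68.4])]
bottle [(0.61, [203.0, 136.1, 19.8, 34.8])]
vial []
tape [(0.83, [188.0, 188.9, 32.5, 31.4])]
tweezers [(0.5, [248.2, 228.0, 51.1, 9.5])]
side [[383.38829984068417, 0.0, 252.30368520752785], [0.0, 383.38829984068417, 184.95277625081386], [0.0, 0.0, 1.0]] [[0.999970569020703, 0.001261254270416769, -0.007567716305265385], [-0.006299241351750415, -0.42810362649786904, -0.9037076986159659], [-0.004379571988679058, 0.9037287724848858, -0.42808308204384515]] [-0.4768427080745684, 0.018079948693263476, 0.9933079047338408]
specimen_a [(0.73, [290.4, 235.2, 15.3, 16.4]), (0.52, [244.9, 245.0, 15.2, 20.3]), (0.48, [273.8, 209.6, 15.3, 15.5])]
tray [(0.67, [231.4, 161.5, 79.5, 71.0]), (0.46, [262.6, 184.6, 10.0, 6.4])]
bottle [(0.7, [264.4, 142.2, 16.3, 26.7]), (0.36, [264.8, 184.6, 9.2, 8.5])]
vial []
tape [(0.74, [212.5, 169.8, 22.2, 17.1])]
tweezers []
```

```bash
python3 - <<'E'
import cv2
a=cv2.imread('pics/scene0.png');cv2.imwrite('pics/c1.png',cv2.resize(a[120:280,170:390],(800,582),interpolation=cv2.INTER_CUBIC))
E
```

```text
(no output)
```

View pics/c1.png

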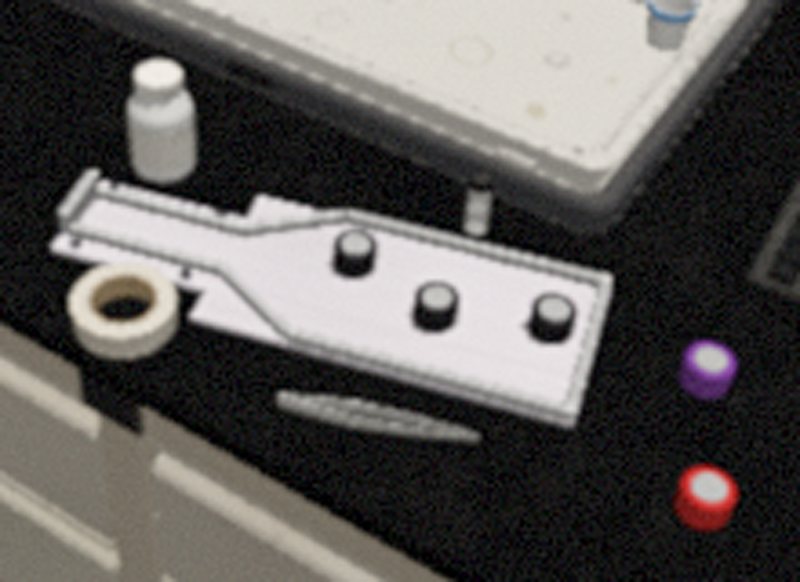

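```bash
cat > h.py <<'E'
from plant import arm
import numpy as np,cv2
from scipy.spatial.transform import Rotation as Ro
def cam(n):
    s=arm.sense();d=arm.snapshot(n)
    if n=='wrist':
        T=np.eye(4);T[:3,:3]=Ro.from_rotvec(s['ee_rot']).as_matrix();T[:3,3]=s['ee_pos']
        W=np.linalg.inv(T@d['T_tool_cam']);d['R']=W[:3,:3];d['t']=W[:3,3]
    return d
def ray(d,u,v,z):
    r=d['R'].T@np.linalg.solve(d['K'],[u,v,1]);c=-d['R'].T@d['t']
    return c+r*(z-c[2])/r[2]
def proj(d,X):
    p=(np.atleast_2d(X)@d['R'].T+d['t'])@d['K'].T
    return p[:,:2]/p[:,2:]
E
python3 - <<'E'
from h import *
d=cam('scene')
f=lambda u,v,z:ray(d,u/3.636+170,v/3.636+120,z).round(3)
print('corners',f(612,275,.014),f(575,415,.014),f(350,213,.014),f(290,335,.014),'stop',f(98,172,.026),f(63,212,.026))
print('gate',f(248,232,.014),f(220,268,.014))
for u,v in((355,243),(437,295),(554,310),(712,360),(712,487)):print(f(u,v,.026))
print('bottle',f(163,170,0),'vial',f(478,230,0),'tape',f(125,300,.019))
s=arm.sense();w=cam('wrist');cv2.imwrite('pics/w0.png',w['frame']);print(w['T_tool_cam'],w['K'],Ro.from_rotvec(s['ee_rot']).as_matrix().round(3))
E
```

```text
corners [ 0.602 -0.176  0.014] [ 0.483 -0.207  0.014] [ 0.554 -0.003  0.014] [ 0.438 -0.033  0.014] stop [0.477 0.154 0.026] [0.433 0.147 0.026]
gate [0.498 0.043 0.014] [0.46  0.038 0.014]
[ 0.52  -0.028  0.026]
[ 0.51  -0.096  0.026]
[ 0.541 -0.162  0.026]
[ 0.559 -0.259  0.026]
[ 0.47  -0.295  0.026]
bottle [0.527 0.139 0.   ] vial [ 0.603 -0.077  0.   ] tape [0.399 0.067 0.019]
[[ 4.76728770e-05 -9.68228179e-01 -2.50068371e-01  7.15747330e-02]
 [ 9.99999659e-01  2.52455154e-04 -7.86830147e-04  9.48421918e-04]
 [ 8.24962170e-04 -2.50068248e-01  9.68227861e-01  1.99873755e-02]
 [ 0.00000000e+00  0.00000000e+00  0.00000000e+00  1.00000000e+00]] [[271.74955449   0.         254.09787637]
 [  0.         271.74955449 192.29544348]
 [  0.           0.           1.        ]] [[ 0.915  0.403  0.   ]
 [ 0.403 -0.915  0.   ]
 [ 0.    -0.    -1.   ]]
```

Black discs on the tray, at scene pixels (267,187), (290,201) and (322,205), are the specimens. The purple (366,219) and red (366,254) ones are off the tray and stay put. The crop shows this plainly. Next I move over the tray's rear end.

Emit:
play_rows:
  plan:
    - [[1,-0.55,0,0,16],[1,-0.55,0,0,16],[1,-0.55,0,0,16],[1,-0.55,0,0,16],[1,-0.55,0,0,16],[1,-0.55,0,0,16],[1,-0.55,0,0,16],[1,-0.55,0,0,16],[1,-0.55,0,0,16],[1,-0.55,0,0,16],[1,-0.55,0,0,16],[1,-0.55,0,0,16]]

```text
time_s: 2.0
ee_pos: [0.5224, -0.2903, 0.4049]
ee_rot: [3.074, 0.647, 0.0]
wrist_force: [0.5, 0.1, -1.1]
gripper_width: 0.0159
gripper_force: 0.0
```

Emit:
play_rows:
  plan:
    - [[0,0,0,-1,16],[0,0,0,-1,16],[0,0,0,-1,16],[0,0,0,-1,16],[0,0,0,-1,16],[0,0,0,-1,16],[0,0,0,-1,16],[0,0,0,-1,16],[0,0,0,-1,16],[0,0,0,-1,16],[0,0,0,0,16]]

```text
time_s: 3.1
ee_pos: [0.5216, -0.2916, 0.4047]
ee_rot: [-1.936, -2.474, -0.0]
wrist_force: [-0.3, -0.5, 0.1]
gripper_width: 0.016
gripper_force: 0.0
```

```bash
python3 - <<'E'
from h import *
s=arm.sense();print(s['time_s'],s['ee_pos'],s['q'].round(2) if hasattr(s['q'],'round') else s['q'],s['gripper_width'],Ro.from_rotvec(s['ee_rot']).as_matrix().round(3))
d=cam('wrist');cv2.imwrite('pics/w1.png',d['frame'])
for r in arm.trace('wrist','specimen_a'):
    m=np.argwhere(r['mask']);print(round(r['p'],2),r['box'])
np.savez('w1.npz',R=d['R'],t=d['t'],K=d['K'])
E
```

```text
3.1 [ 0.52158951 -0.29161435  0.40467792] [ 0.67  0.32 -0.33  1.77  0.12  1.07  0.54] 0.01603646613694637 [[-0.24   0.971  0.   ]
 [ 0.971  0.24   0.   ]
 [ 0.     0.    -1.   ]]
0.92 [279.5, 148.1, 20.6, 19.7]
0.91 [208.4, 157.1, 23.1, 23.3]
0.81 [269.5, 0.0, 28.3, 32.4]
0.65 [282.8, 68.6, 25.9, 24.5]
```

View pics/w1.png

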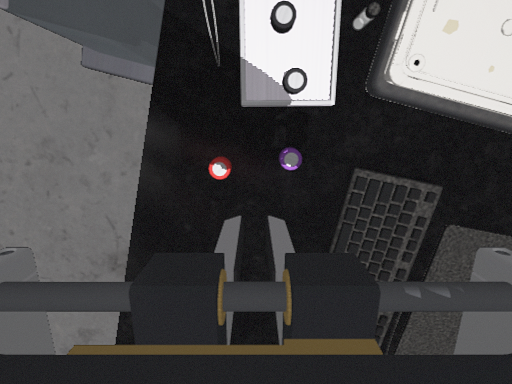

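The wrist view shows the tray's rear (240–337, 0–106) with discs at (284,15) and (294,80). The red and purple look-alikes are behind it. I'll move ahead to see the whole tray.

Emit:
play_rows:
  plan:
    - [[1,0,0,0,16],[1,0,0,0,16],[1,0,0,0,16],[1,0,0,0,16],[1,0,0,0,16],[1,0,0,0,16],[0,0,0,0,16]]

```text
time_s: 3.9
ee_pos: [0.4783, -0.1132, 0.4051]
ee_rot: [1.939, 2.472, 0.001]
wrist_force: [-0.4, 0.4, -0.2]
gripper_width: 0.0158
gripper_force: 0.0
```

```bash
python3 - <<'E'
from h import *
d=cam('wrist');cv2.imwrite('pics/w2.png',d['frame']);print(arm.sense()['ee_pos'])
for r in arm.trace('wrist','specimen_a'):
    x,y,w,h=r['box'];print(round(r['p'],2),r['box'],ray(d,x+w/2,y+h/2,.018).round(4))
np.savez('w2.npz',R=d['R'],t=d['t'],K=d['K'])
r=arm.trace('wrist','tray');print([(q['p'],q['box']) for q in r])
cv2.imwrite('pics/w2c.png',cv2.resize(d['frame'][0:270,150:420],(600,600),interpolation=cv2.INTER_CUBIC))
E
```

```text
[ 0.47870356 -0.11513595  0.40510328]
0.96 [288.7, 107.3, 24.1, 27.1] [ 0.5196 -0.0276  0.018 ]
0.85 [278.4, 204.7, 22.6, 23.0] [ 0.5411 -0.1579  0.018 ]
0.71 [270.1, 157.0, 20.9, 20.4] [ 0.5099 -0.0929  0.018 ]
[(0.72, [239.2, 0.0, 91.4, 237.1])]
```

View pics/w2c.png

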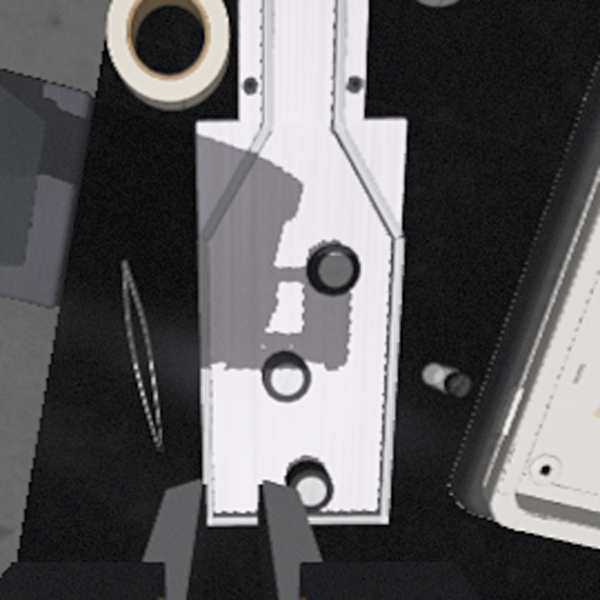

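```bash
python3 - <<'E'
from h import *
from scipy.optimize import least_squares
d=dict(np.load('w2.npz'))
# tray coords (x,y,z) -> crop px
P=[(-61,62,6,197,121),(61,62,6,407,118),(-61,2,14,203,240),(61,2,14,403,238),(-61,-180,6,207,526),(61,-180,6,389,524),(-36,62,6,238,121),(36,62,6,366,118)]
P=np.array(P,float);uv=P[:,3:]/2.222+[150,0]
def X(p):
    c,s=np.cos(p[2]),np.sin(p[2]);q=P[:,:3]/1e3
    return np.c_[p[0]+c*q[:,0]-s*q[:,1],p[1]+s*q[:,0]+c*q[:,1],q[:,2]]
r=least_squares(lambda p:(proj(d,X(p))-uv).ravel(),[.5,-.02,.25],loss='soft_l1')
print(r.x,np.degrees(r.x[2]));print((proj(d,X(r.x))-uv).round(1).tolist())
c,s=np.cos(r.x[2]),np.sin(r.x[2]);A=np.array([[c,s],[-s,c]])
for q in((332,269),(286,377),(312,488)):
    w=ray(d,q[0]/2.222+150,q[1]/2.222,.026)[:2];print('disc tray mm',(A@(w-r.x[:2])*1e3).round(1))
t=np.array([.4787,-.1151]);print('tcp',(A@(t-r.x[:2])*1e3).round(1))
E
```

```text
[ 0.49632885 -0.01377499  0.25817051] 14.792080724617518
[[-0.5, 1.7], [0.6, 1.2], [-2.1, -2.9], [1.6, -3.8], [0.2, -4.0], [-0.2, -4.4], [0.6, 1.3], [-0.5, 1.6]]
disc tray mm [ 15.9 -19.6]
disc tray mm [-10.2 -81.9]
disc tray mm [   6.5 -153. ]
tcp [-42.9 -93.5]
```

```bash
python3 - <<'E'
from h import *
from scipy.optimize import least_squares
d=dict(np.load('w2.npz'))
for y4 in(None,1):
  P=[(-61,2,14,203,240),(61,2,14,403,238),(-61,-180,6,207,526),(61,-180,6,389,524)]
  if y4: P+=[(-17,62,14,271,129),(17,62,14,333,129)]
  P=np.array(P,float);uv=P[:,3:]/2.222+[150,0]
  def X(p,P=P):
    c,s=np.cos(p[2]),np.sin(p[2]);q=P[:,:3]/1e3
    return np.c_[p[0]+c*q[:,0]-s*q[:,1],p[1]+s*q[:,0]+c*q[:,1],q[:,2]]
  r=least_squares(lambda p:(proj(d,X(p))-uv).ravel(),[.5,-.02,.25])
  print(r.x.round(4),np.degrees(r.x[2]).round(2),(proj(d,X(r.x))-uv).round(1).tolist())
  G=np.array([(-61,62,6),(-17,62,14),(17,62,14),(17,172,6)],float)
  print('gate crop',((proj(d,X(r.x,G))-[150,0])*2.222).round(0).tolist())
c,s=np.cos(r.x[2]),np.sin(r.x[2]);A=np.array([[c,s],[-s,c]])
for q in((332,269),(286,377),(312,488)):
    w=ray(d,q[0]/2.222+150,q[1]/2.222,.026)[:2];print('disc tray mm',(A@(w-r.x[:2])*1e3).round(1))
t=np.array([.4787,-.1151]);print('tcp',(A@(t-r.x[:2])*1e3).round(1))
print(arm.sense()['ee_pos'])
open('tray.txt','w').write(' '.join(map(str,r.x)))
E
```

```text
[ 0.4982 -0.0187  0.2546] 14.59 [[-1.6, 1.0], [1.8, 0.6], [0.2, -0.9], [-0.5, -1.1]]
gate crop [[197.0, 134.0], [275.0, 130.0], [335.0, 129.0], [339.0, -94.0]]
[ 0.4974 -0.0187  0.2589] 14.84 [[-2.1, 1.2], [1.3, 0.3], [0.2, -0.8], [-0.4, -1.3], [0.9, 0.4], [0.1, -0.2]]
gate crop [[196.0, 135.0], [273.0, 130.0], [333.0, 129.0], [336.0, -94.0]]
disc tray mm [ 16.1 -14.5]
disc tray mm [-10.1 -76.8]
disc tray mm [   6.6 -147.9]
tcp [-42.8 -88.3]
[ 0.47896496 -0.11709258  0.40487558]
```

Emit:
play_rows:
  plan:
    - [[0.5,0.66,0.6,-0.1,16],[0.5,0.66,1,0,16],[0.5,0.65,1,0,16],[0,0,1,0,16],[0,0,1,0,16],[0,0,0.7,0,16],[0,0,0,0,16],[0,0,0,0,16]]

```text
time_s: 4.85
ee_pos: [0.5254, -0.0591, 0.2459]
ee_rot: [-1.924, -2.483, 0.0]
wrist_force: [-0.1, 0.3, 0.6]
gripper_width: 0.0157
gripper_force: 0.0
```

```bash
cat > st.py <<'E'
from h import *
import sys
T=np.array(open('tray.txt').read().split(),float)
c,s=np.cos(T[2]),np.sin(T[2]);A=np.array([[c,s],[-s,c]])
S=arm.sense();M=Ro.from_rotvec(S['ee_rot']).as_matrix()
print('t',S['time_s'],'tip tray mm',(A@(S['ee_pos'][:2]-T[:2])*1e3).round(1),'tipz',round((S['ee_pos'][2]-.199)*1e3,1),'yaw err deg',np.degrees(np.arctan2(M[1,0],M[0,0])-np.pi/2-T[2]).round(2),'F',np.round(S['wrist_force'],1))
for n in sys.argv[1:]:
    d=cam(n);cv2.imwrite(f'pics/{n}_{S["time_s"]:.1f}.png',d['frame'])
    for r in arm.trace(n,'specimen_a'):
        x,y,w,h=r['box'];print(n,round(r['p'],2),r['box'],(A@(ray(d,x+w/2,y+h/2,.018)[:2]-T[:2])*1e3).round(1))
E
python3 st.py wrist scene; ls pics
```

```text
t 4.85 tip tray mm [ 16.7 -46.1] tipz 46.9 yaw err deg -0.37 F [-0.1  0.3  0.6]
wrist 0.9 [239.4, 154.7, 39.3, 43.2] [ 19.9 -15.4]
wrist 0.75 [229.9, 309.1, 33.3, 29.5] [   8.4 -150.8]
wrist 0.48 [207.9, 225.8, 16.1, 25.9] [-15.8 -67.7]
scene 0.66 [315.1, 201.3, 12.3, 13.9] [   3.2 -148.9]
scene 0.66 [354.5, 248.4, 18.7, 16.0] [ -97.9 -258.3]
scene 0.51 [354.1, 213.5, 16.2, 16.8] [  -5.8 -242.7]
scene 0.44 [282.4, 192.9, 11.8, 17.4] [ -2.7 -72.6]
scene 0.43 [260.7, 182.3, 14.7, 15.8] [ 16.8 -17. ]
both0.png
c1.png
scene0.png
scene_4.8.png
side0.png
w0.png
w1.png
w2.png
w2c.png
wrist_4.8.png
```

View pics/wrist_4.8.png

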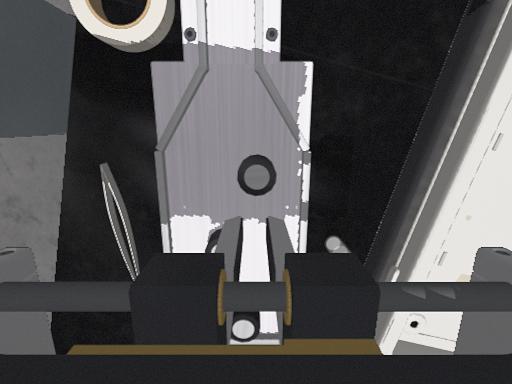

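Emit:
play_rows:
  plan:
    - [[0,0,0.5,0,16],[0,0,0.5,0,16],[0,0,0,0,16]]

```text
time_s: 5.35
ee_pos: [0.5242, -0.0584, 0.2135]
ee_rot: [-1.92, -2.483, 0.003]
wrist_force: [-0.8, 0.2, -0.4]
gripper_width: 0.0164
gripper_force: 0.0
```

Disc A sits just ahead of the fingertips at (257,175), 2–3 mm right of centre. I'll raise the tips 2 mm and push diagonally to the gate.

Emit:
play_rows:
  plan:
    - [[0.2,0.05,-0.07,0,16],[0.3,0,0,0,16],[0.32,-0.07,0,0,16],[0.32,-0.07,0,0,16],[0.32,-0.07,0,0,16],[0.32,-0.07,0,0,16],[0.32,-0.07,0,0,16],[0.32,-0.07,0,0,16],[0.32,-0.07,0,0,16],[0.1,-0.02,0,0,16],[0,0,0,0,16]]

```text
time_s: 6.45
ee_pos: [0.4901, 0.0211, 0.2178]
ee_rot: [-1.921, -2.486, -0.0]
wrist_force: [0.8, -0.9, 0.4]
gripper_width: 0.0162
gripper_force: 0.0
```

```bash
python3 st.py wrist
```

```text
t 6.45 tip tray mm [ 3.1 40.4] tipz 18.8 yaw err deg -0.23 F [ 0.8 -0.9  0.4]
wrist 0.89 [233.0, 173.6, 46.8, 46.4] [ 4.  62.3]
wrist 0.71 [229.6, 336.0, 24.5, 9.5] [ -7.7 -56.4]
```

Emit:
play_rows:
  plan:
    - [[0.25,-0.06,0.05,0,16],[0.3,-0.04,0,0,16],[0.36,0,0,0,16],[0.36,0,0,0,16],[0.36,0,0,0,16],[0.36,0,0,0,16],[0.36,0,0,0,16],[0.36,0,0,0,16],[0.2,0,0,0,16],[0,0,0,0,16]]

```text
time_s: 7.55
ee_pos: [0.4652, 0.1052, 0.2163]
ee_rot: [-1.92, -2.486, -0.0]
wrist_force: [0.1, -0.2, -0.1]
gripper_width: 0.0159
gripper_force: 0.0
```

```bash
python3 st.py wrist
```

```text
t 7.55 tip tray mm [  0.6 128.1] tipz 17.3 yaw err deg -0.19 F [ 0.1 -0.2 -0.1]
wrist 0.58 [232.0, 173.5, 45.0, 52.1] [  0.2 148.5]
```

Disc A is at gate +86 mm. Next is disc B.

Emit:
play_rows:
  plan:
    - [[-0.2,0,-0.5,0,16],[-0.4,0,-0.5,0,16],[-0.9,-0.05,0,0,16],[-0.9,-0.05,0,0,16],[-0.9,-0.05,0,0,16],[-0.9,-0.05,0,0,16],[-0.9,-0.05,0,0,16],[-0.9,-0.05,0,0,16],[-0.9,-0.05,0,0,16],[-0.9,0,0,0,16],[0,0,0,0,16],[0,0,0,0,16]]

```text
time_s: 8.85
ee_pos: [0.5138, -0.1255, 0.2461]
ee_rot: [-1.924, -2.483, 0.0]
wrist_force: [0.1, 0.5, -0.9]
gripper_width: 0.0161
gripper_force: 0.0
```

```bash
python3 st.py wrist scene
```

```text
t 8.85 tip tray mm [ -11.5 -107.4] tipz 47.1 yaw err deg -0.38 F [ 0.1  0.5 -0.9]
wrist 0.88 [236.9, 158.3, 42.5, 40.0] [ -8.9 -78.3]
wrist 0.87 [256.7, 242.8, 15.8, 33.9] [  -3.7 -148.4]
wrist 0.6 [256.4, 328.6, 23.3, 18.6] [-2.000e-01 -2.275e+02]
scene 0.74 [355.2, 248.6, 18.4, 17.5] [ -99.9 -259.7]
scene 0.47 [280.8, 194.9, 13.4, 15.5] [ -6.5 -71.7]
scene 0.44 [315.0, 201.1, 15.1, 13.6] [   5.3 -151.5]
scene 0.43 [195.6, 172.1, 13.2, 13.3] [ -1.2 146.8]
scene 0.19 [183.5, 171.6, 151.8, 64.8] [-33.1 -12.1]
```

Emit:
play_rows:
  plan:
    - [[0,0.07,0.5,0,16],[0,0,0.5,0,16],[0,0,0,0,16],[0.3,0,-0.03,0,16],[0.35,0.02,0,0,16],[0.38,0.03,0,0,16],[0.38,0.03,0,0,16],[0.38,0.03,0,0,16],[0.38,0.03,0,0,16],[0.38,0.03,0,0,16],[0.38,0.03,0,0,16],[0.3,0.02,0,0,16]]

```text
time_s: 10.25
ee_pos: [0.4979, -0.0277, 0.2172]
ee_rot: [-1.921, -2.485, -0.0]
wrist_force: [0.5, -0.1, -0.6]
gripper_width: 0.0158
gripper_force: 0.1
```

```bash
python3 st.py wrist
```

```text
t 10.25 tip tray mm [-1.8 -8.8] tipz 18.2 yaw err deg -0.25 F [ 0.5 -0.1 -0.6]
wrist 0.62 [232.4, 175.1, 46.7, 48.7] [-1.3 11.4]
```

Emit:
play_rows:
  plan:
    - [[0.25,0.03,0.03,0,16],[0.35,0.03,0,0,16],[0.36,0,0,0,16],[0.36,0,0,0,16],[0.36,0,0,0,16],[0.36,0,0,0,16],[0.36,0,0,0,16],[0.36,0,0,0,16],[0.36,0,0,0,16],[0.25,0,0,0,16],[0.1,0,0,0,16],[0,0,0,0,16]]

```text
time_s: 11.55
ee_pos: [0.4736, 0.0727, 0.2163]
ee_rot: [-1.921, -2.486, -0.0]
wrist_force: [0.2, 1.5, -0.2]
gripper_width: 0.0162
gripper_force: 0.0
```

```bash
python3 st.py wrist
```

```text
t 11.55 tip tray mm [ 0.4 94.5] tipz 17.3 yaw err deg -0.24 F [ 0.2  1.5 -0.2]
wrist 0.9 [232.4, 172.5, 47.4, 52.3] [  1.1 115.5]
wrist 0.65 [230.1, 128.2, 51.8, 49.2] [  1.1 146.6]
wrist 0.56 [125.7, 332.0, 10.4, 11.2] [-97.5   2.5]
```

Emit:
play_rows:
  plan:
    - [[-0.2,0,-0.5,0,16],[-0.4,0,-0.5,0,16],[-0.95,0.03,0,0,16],[-0.95,0.03,0,0,16],[-0.95,0.03,0,0,16],[-0.95,0.03,0,0,16],[-0.95,0.03,0,0,16],[-0.95,0.03,0,0,16],[-0.95,0,0,0,16],[-0.95,0,0,0,16],[-0.85,0,0,0,16],[0,0,0,0,16]]

```text
time_s: 12.85
ee_pos: [0.5471, -0.1932, 0.246]
ee_rot: [1.928, 2.48, -0.001]
wrist_force: [0.4, 0.1, -0.6]
gripper_width: 0.0161
gripper_force: 0.0
```

```bash
python3 st.py wrist scene
```

```text
t 12.85 tip tray mm [   3.4 -181.4] tipz 47.0 yaw err deg -0.57 F [ 0.4  0.1 -0.6]
wrist 0.77 [234.2, 155.1, 45.2, 39.5] [   5.  -149.8]
wrist 0.64 [159.4, 0.0, 173.5, 210.6] [ -2.4 -98.1]
wrist 0.63 [240.9, 261.9, 31.2, 18.4] [   4.1 -233.4]
scene 0.73 [354.1, 249.3, 18.8, 16.5] [-101. -258.]
scene 0.7 [197.0, 173.1, 12.3, 10.5] [  0.9 145.2]
scene 0.65 [313.7, 203.5, 14.1, 11.6] [  -0.4 -148.5]
scene 0.56 [358.4, 216.3, 11.7, 13.7] [  -7.9 -247.5]
```

Emit:
play_rows:
  plan:
    - [[0,0.05,0.5,0,16],[0,0,0.47,0,16],[0,0,0,0,16],[0.3,0,-0.03,0,16],[0.35,0,0,0,16],[0.38,-0.02,0,0,16],[0.38,-0.02,0,0,16],[0.38,-0.02,0,0,16],[0.38,-0.02,0,0,16],[0.38,-0.02,0,0,16],[0.38,-0.02,0,0,16],[0.3,-0.01,0,0,16]]

```text
time_s: 14.25
ee_pos: [0.5202, -0.0948, 0.2181]
ee_rot: [-1.921, -2.485, -0.0]
wrist_force: [0.4, -0.3, -1.3]
gripper_width: 0.016
gripper_force: 0.2
```

```bash
python3 st.py wrist
```

```text
t 14.25 tip tray mm [  2.5 -79.3] tipz 19.1 yaw err deg -0.25 F [ 0.4 -0.3 -1.3]
wrist 0.56 [232.7, 175.2, 45.1, 48.4] [  2.7 -59.4]
wrist 0.15 [152.7, 0.0, 195.8, 334.2] [ -0.4 -36.9]
```

Emit:
play_rows:
  plan:
    - [[0.25,0,0.05,0,16],[0.35,-0.01,0,0,16],[0.38,-0.01,0,0,16],[0.38,-0.01,0,0,16],[0.38,-0.01,0,0,16],[0.38,-0.01,0,0,16],[0.38,-0.01,0,0,16],[0.38,-0.01,0,0,16],[0.38,-0.01,0,0,16],[0.38,0,0,0,16],[0.38,0,0,0,16],[0.25,0,0,0,16]]

```text
time_s: 15.55
ee_pos: [0.4857, 0.0287, 0.2166]
ee_rot: [-1.921, -2.486, -0.0]
wrist_force: [0.2, -1.0, 0.3]
gripper_width: 0.0162
gripper_force: 0.5
```

```bash
python3 st.py wrist
```

```text
t 15.55 tip tray mm [ 0.8 48.9] tipz 17.6 yaw err deg -0.24 F [ 0.2 -1.   0.3]
wrist 0.73 [118.7, 311.9, 15.6, 31.4] [-99.6 -34.1]
wrist 0.6 [229.3, 105.0, 49.1, 50.8] [  0.2 115.3]
wrist 0.6 [230.9, 178.3, 47.3, 46.1] [ 0.4 67.9]
wrist 0.56 [230.5, 44.4, 49.2, 57.0] [  1.1 149.5]
```

Emit:
play_rows:
  plan:
    - [[0.2,0,0,0,16],[0.2,0,0,0,16],[0.15,0,0,0,16],[0.05,0,0,0,16],[0,0,0,0,16],[-0.2,0,0,0,16],[-0.3,0,-0.5,0,16],[-0.5,0,-1,0,16],[-0.5,0,-1,0,16],[-0.5,0,-1,0,16],[0,0,0,0,16],[0,0,0,0,16]]

```text
time_s: 16.85
ee_pos: [0.4966, -0.014, 0.3219]
ee_rot: [1.923, 2.483, 0.001]
wrist_force: [-0.5, -0.1, -0.8]
gripper_width: 0.0161
gripper_force: 0.0
```

```bash
python3 st.py wrist scene; python3 - <<'E'
import cv2,glob,os
f=max(glob.glob('pics/wrist_*'),key=os.path.getmtime);a=cv2.imread(f)
cv2.imwrite('pics/fin.png',cv2.resize(a[0:230,120:400],(730,600),interpolation=cv2.INTER_CUBIC))
E
```

```text
t 16.85 tip tray mm [0.4 4.8] tipz 122.9 yaw err deg -0.36 F [-0.5 -0.1 -0.8]
wrist 0.87 [236.4, 21.4, 34.0, 41.0] [  0.3 149.6]
wrist 0.86 [239.0, 96.1, 29.4, 30.1] [ 0.1 86.9]
wrist 0.77 [239.9, 63.3, 30.4, 32.9] [  1.7 116.2]
scene 0.67 [196.0, 171.5, 13.0, 14.1] [ -0.3 146.4]
scene 0.6 [216.0, 177.7, 14.0, 13.3] [-1.8 91.4]
scene 0.55 [358.7, 214.1, 9.7, 15.5] [  -4.6 -245.5]
scene 0.48 [356.1, 249.8, 19.4, 15.0] [ -98.8 -262.4]
scene 0.43 [206.5, 174.5, 12.9, 14.5] [ -1.9 117.8]
```

View pics/fin.png

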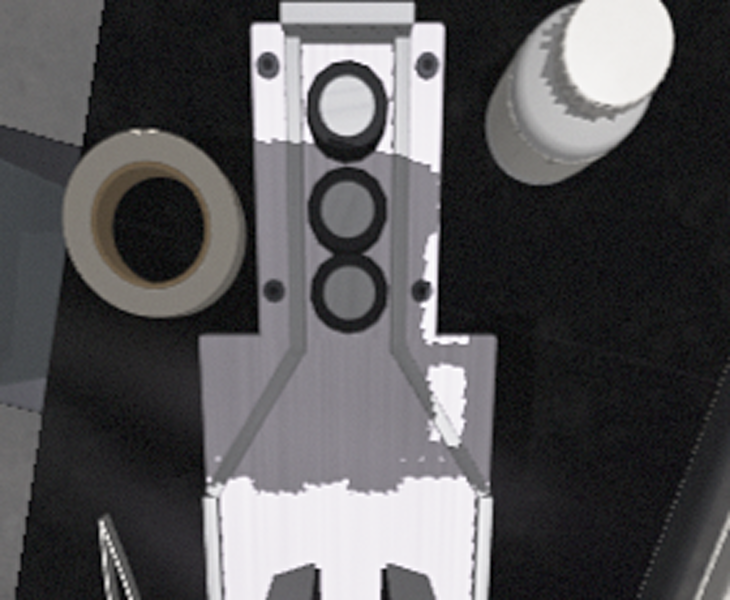

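All three discs stand in single file in the slot, at crop (347,105), (347,210) and (348,292). The last disc's rear edge (y≈330) is clearly past the gate kink (y≈350), and the bystanders shown are untouched.

```bash
python3 -c "
from plant import arm
print(arm.finish_job())"
```

```text
the job is handed in; nothing more can be done
None
```

All three specimen discs are in the slot in single file, with the last one's rear edge about 10 mm past the gate. I used only pushes along the floor, did not touch the look-alikes or bystanders, and handed the job in at about 17 s on the robot's clock; no verdict came back.

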